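# Take a specimen picture from the desk switches

### The arm

A 6-joint arm with a two-finger parallel gripper is mounted at the origin on a cart in front of the work surface, level with it; the furniture and walls round the work are solid. World frame = base frame: x ahead of the robot, y to its left, z up, the work surface at z = 0. Lengths are in m, angles in rad, forces in N, time in s.
With the tool pointing down it reaches from about 0.375 to 0.975 m from the base axis. Payload 3.8 kg.
Tool frame: the origin (TCP) lies at the very end of the fingers, on their centre line; the grasp point (between the pads) lies 19 mm behind it; z points along the fingers, y is the line along which they close (so a half turn about z gives the same grasp; the last joint's range is limited). The gripper opens to 85 mm and grips with 20 to 120 N. Pads are 22 mm wide; open, the fingers measure 114 mm over their backs; the gripper's body (76 mm by 85 mm) begins 54 mm behind the grasp point. The pads swing forward as they close: fully open they stand 13 mm farther back than shut.
Start: joints at [-1.33, 0.264, 1.604, -0, 1.274, -0.037], TCP at [0.185, -0.649, 0.231] pointing down, gripper open.
Joint ranges: [-2.63, 2.63], [-0.94, 2.18], [0.31, 2.57], [-1.31, 4.45], [0, 2.66], [-2.55, 2.55]. Speed limits (rad/s): [2.57, 2.57, 3.14, 3.14, 3.14, 3.14].

### API

Orientations are given as a rotation vector (axis times angle).
In Python, from workcell import monitor, viewer, job gives the robot as it stands. The module is installed in compiled form; this text tells all that it offers.
- The arm moves only by the tool step_arm, never from a script. Its argument "series" is one flat list of numbers, 4 for each row, row after row: the shift along the tool's x, y, z in m, then the turn about the tool's z in rad. A call has 1 to 8 rows; each row is the pose to reach, as a shift and turn from the pose commanded when the call began, along the tool's axes at that moment; what a row does not reach only later rows make up. A row lasts 1/8 s, in which the tool goes at most 62.5 mm and 10.7 degrees, less where a joint would pass 70% of its speed; a pose out of reach is approached as far as the arm can. A call with a gripper value outside its range is refused whole. "gripper" is the opening, from 0 (shut) to 1 (fully open), set as the call begins (left out, the last holds). The fingers move at their own pace and stop on an object; "newtons" is the grip in N (left out, the last holds). Time passes only in rows, so rows that repeat a pose let the fingers close. It gives the time, the measured TCP pose, the force, the opening and the grip force at its end, in the units of the state.
- monitor.read_state(): the state, without advancing time (a new reading comes with each control period).
- viewer.read_camera(name): name is "scene" or "side" or "wrist"; returns a dict with "image" (420x560x3 uint8, red, green, blue), "intrinsics" (3x3 intrinsics, pixels), "T" (4x4, takes a point from camera to world coordinates); the wrist camera has in their place "hand_eye" (4x4, takes a point from camera to tool coordinates, whose origin is the TCP and whose axes are the flange's). Camera axes: x right, y up, looking along -z (the intrinsics and any distortion apply to the point x, -y, -z); pixel columns grow to the right and rows downward; lengths in m; the calibration is good to about 2 mm. The wrist camera is an equidistant fisheye: a pixel r from the principal point sees the ray r / f radians off the axis. A picture is of the moment at which its call begins: read the wrist's pose just before it. There is no depth.
- job.finish_job(): hands the job in; it is judged then, once.
Trained networks look in a picture, given as the dict that the camera call returned (one of the last four; its "shot" number tells which), for a name from the list of things; names that differ only in an ending like _2 or _b are one class to them, and where a whole thing is asked for, a point or a joint stands for the part that bears it (a point fixed in the world has none). Each returns a list of dicts, best first, with "score" (0 to 1); they miss things now and then, are a little off and sometimes report something else, mostly with a low value. They report only what shows in the picture. A call takes as long as a camera call. They do not tell look-alikes from the thing itself.
- viewer.boxes_of(picture, label): "extent" ([centre column, centre row, width, height] in pixels, round what is visible of it).
- viewer.spot_point(picture, label): "point" ([column, row] in pixels: a listed point, or the origin of a listed thing).
The state is a dict: "time": time; "q": joint angles; "joint_vel": joint speeds; "joint_torque": joint torques, N m; "tool_pos": TCP position; "tcp_rot": TCP orientation; "wrist_force": force on the tool from outside, world axes, zero at the start; "torque": the same for the moment, N m; "width": opening from 0.0 (shut) to 1.0 (fully open); "grip_force": force on a finger pad.
Only numpy, scipy, OpenCV 4.12 (cv2) and the standard library are available. Lean on these libraries where they do the work, as an engineer would, in place of code of your own. Each camera call takes 0.05 s, during which the arm holds its last target. There are 200 camera calls.

### The job

Take a picture with the camera stand from its loose white-on-black switch boxes, pressing with the fingertips: first switch the lamp on by pressing the rocker's raised end down until it is fully over, next push the square key (focus hold) fully in, where it stays, and last press the large round button (shutter) fully down and let it come up again. Keep to that order and do not press the small round button (erase). Pick nothing up, and leave the boxes and the things around them standing where they are.

Things in the scene. Friction and masses are not known exactly. Their poses are not given: they have to be found in the camera images.
- lamp_box: Loose box of black plastic on rubber feet, 0.3 to 0.55 kg, body top 22 mm above the table; origin at the centre of its underside, z up. 76 (x) x 52 (y) mm. It carries the lamp switch, a wide white rocker (58 x 34 mm) of two flat halves meeting in a shallow V. Box x runs along the rocker; the raised half is at box +x.
- rocker (a joint): Rocker angle, rad: 0 = lamp off (the +x half stands up at 0.36 rad, its end about 40 mm above the table), 0.36 = fully over, lamp on (+x half level at 30 mm, -x half raised). Pivots at the V's root, 30 mm above the box's underside over its centre. Friction only: 2 to 5 N on the half tips it and it stays where it is left.
- rocker_raised (a point): Point on the top face of the rocker's +x half, 18 mm from the pivot along the face; the place to press. It moves with the rocker: about 36 mm above the table when off, 30 mm when fully over.
- hold_box: Loose box of black plastic on rubber feet, 0.3 to 0.55 kg, body top 22 mm above the table; origin at the centre of its underside, z up. 60 x 60 mm. It carries the square key.
- square_key (a joint): How far the white square key (36 x 36 mm) is pushed in, m: 0 = out, 0.008 = fully in. Moves straight down against about 2.5 N of friction and stays in.
- square_key_top (a point): Centre of the square key's top face, 34 mm above the table when out.
- shutter_box: Loose box of black plastic on rubber feet, 0.3 to 0.55 kg, body top 22 mm above the table; origin at the centre of its underside, z up. 60 x 60 mm. It carries the large round button.
- round_button (a joint): How far the large white round button (diameter 44 mm) is down, m: 0 = up, 0.008 = fully down (4 N); a spring brings it back up.
- round_button_top (a point): Centre of the large round button's top face, 34 mm above the table when up.
- erase_box: Loose box of black plastic on rubber feet, 0.3 to 0.55 kg, body top 22 mm above the table; origin at the centre of its underside, z up. 60 x 60 mm. It carries the small round button, which is not to be pressed.
- small_button (a joint): How far the small white round button (diameter 20 mm, top 32 mm above the table, spring 1 to 3 N) is down, m: 0 = up, 0.005 = fully down. Leave it up.
- rubber_eraser: Loose blue-sleeved eraser, 22 x 52 x 12 mm, lying between the boxes. Origin under its centre.
- magnifier: Loose black loupe, 50 mm across, 36 mm high. Origin under its centre.
- black_marker: Loose black marker, 20 x 136 x 17 mm, lying along its own y. Origin under its centre.
- brass_weight: Loose brass-coloured knobbed weight, 40 x 40 x 45 mm. Origin under its centre.
- bar_weight: Loose dark bar weight, 27 x 60 x 19 mm. Origin under its centre.
- tin: Loose round clip tin, 64 mm across, 17 mm high. Origin under its centre.
Things that resemble listed ones, but are neither listed nor needed, are in the scene too. Leave any turquoise look-alike of the hold_box alone.

How it is judged:
On the way, in this order (a step that is already met when the one before it is completed fails the run):
1. the rocker is fully over (lamp on) (value of joint rocker above 0.31 rad), for 0.1 s.
2. the square key is fully in (value of joint square_key above 0.006 m), for 0.1 s.
3. the large round button is fully down (value of joint round_button above 0.006 m), for 0.05 s.
4. the large round button is up again (value of joint round_button below 0.0015 m), for 0.1 s.
At the end, for the whole second after the job is handed in: The rocker is over (more than 0.31 of 0.36 rad), the square key in (more than 6 of 8 mm), the round and the small button up (less than 1.5 mm down); every box and bystander rests within 30 mm of where it started (value of joint rocker above 0.31 rad and value of joint square_key above 0.006 m and value of joint each of round_button, small_button below 0.0015 m and distance of each of lamp_box, hold_box, shutter_box, erase_box, rubber_eraser, magnifier, black_marker, brass_weight, bar_weight, tin from where it was at the start of the episode below 0.03 m and linear speed of each of lamp_box, hold_box, shutter_box, erase_box, rubber_eraser, magnifier, black_marker, brass_weight, bar_weight, tin below 0.02 m/s); the robot touches nothing.
It fails at once if the square key is pushed before the lamp is on (value of joint square_key above 0.003 m and value of joint rocker below 0.31 rad).
It fails at once if the large round button is pressed before the lamp is on and the square key is in (value of joint round_button above 0.003 m and (value of joint rocker below 0.31 rad or value of joint square_key below 0.006 m)).
It fails at once if the small round button is pressed (value of joint small_button above 0.002 m).
It fails at once if a box or a bystander is pushed more than 30 mm from its place (distance of any of lamp_box, hold_box, shutter_box, erase_box, rubber_eraser, magnifier, black_marker, brass_weight, bar_weight, tin from where it was at the start of the episode above 0.03 m).
It fails at once if a box or a bystander is lifted more than 12 mm, or a box is tipped (height (world z) of any of lamp_box, hold_box, shutter_box, erase_box, rubber_eraser, magnifier, black_marker, brass_weight, bar_weight, tin above 0.012 m or angle between any of lamp_box, hold_box, shutter_box, erase_box's own z axis and vertical above 0.25 rad).
It also fails if it takes over 42 s, if anything falls off the work surface, if the arm or the gripper's body presses on something with over 40 N, if the wrist force passes 120 N, or if a joint passes its speed limit or range.

## Working session

There is one attempt and no reset: what is moved stays moved. The work goes in short steps, Python scripts to look and compute and a tool call to move; the robot and the scene stay as the last step left them, time stands still between calls to the robot, and variables do not carry over. Pictures are saved under pics/ and viewed, at most 10 in all, crops included, and the job is handed in when it is done.

Besides the shell and the picture viewer there is one more tool, called after "Request:" as a command line: name --argument value ..., lists and objects as JSON in quotes. step_arm: Moves the arm, as the interface text tells. Its arguments: {"type":"object","properties":{"series":{"type":"array"},"gripper":{"type":"number"},"newtons":{"type":"number"}},"required":["series"]}

```bash
mkdir -p pics
cat > h.py <<'E'
import numpy as np, cv2
from scipy.spatial.transform import Rotation as R
from workcell import monitor, viewer, job
def ray(p,uv):
    K=p["intrinsics"];T=np.array(p["T"])
    d=np.array([(uv[0]-K[0][2])/K[0][0],-(uv[1]-K[1][2])/K[1][1],-1.])
    return T[:3,3],T[:3,:3]@d
def atz(p,uv,z):
    o,d=ray(p,uv);return o+d*(z-o[2])/d[2]
def save(p,n):cv2.imwrite("pics/"+n,cv2.cvtColor(p["image"],cv2.COLOR_RGB2BGR))
E
python3 - <<'E'
from h import *
np.set_printoptions(precision=4,suppress=True)
s=monitor.read_state();print(s["time"],s["tool_pos"],R.from_rotvec(s["tcp_rot"]).as_matrix().round(3).tolist(),s["width"])
H={"rocker_raised":.036,"square_key_top":.034,"round_button_top":.034,"small_button":0,"lamp_box":0,"hold_box":0,"shutter_box":0,"erase_box":0}
for c in("scene","side"):
    p=viewer.read_camera(c);save(p,c+".png");print(c,[k for k in p],np.array(p["intrinsics"]).tolist(),np.array(p["T"])[:3,3])
    for l,z in H.items():
        for d in viewer.spot_point(p,l)[:4]:print(l,round(d["score"],2),np.round(d["point"],1),atz(p,d["point"],z))
E
```

```text
0.0 [ 0.185  -0.6484  0.2299] [[0.962, 0.274, -0.001], [0.274, -0.962, 0.002], [0.0, -0.002, -1.0]] 1.0032053007741049
scene ['image', 'intrinsics', 'T', 'shot'] [[495.4549197908928, 0.0, 282.63675203783737], [0.0, 495.4549197908928, 208.6128542539409], [0.0, 0.0, 1.0]] [-0.3988 -0.8432  0.6849]
rocker_raised 0.69 [315.9 223.1] [ 0.4535 -0.4054  0.036 ]
rocker_raised 0.63 [319.3 195.8] [ 0.5666 -0.3543  0.036 ]
square_key_top 0.62 [247.5 177.4] [ 0.5557 -0.1397  0.034 ]
square_key_top 0.51 [208.  267.7] [ 0.1975 -0.2907  0.034 ]
round_button_top 0.49 [320.2 196.3] [ 0.5686 -0.3559  0.034 ]Traceback (most recent call last):
  File "<stdin>", line 8, in <module>
ValueError: it knows: bar_weight, black_marker, brass_weight, erase_box, hold_box, lamp_box, magnifier, rocker_raised, round_button_top, rubber_eraser, shutter_box, square_key_top, tin
```

Run:
```python
from h import *
np.set_printoptions(precision=4,suppress=True)
H={"rocker_raised":.036,"square_key_top":.034,"round_button_top":.034,"lamp_box":0,"hold_box":0,"shutter_box":0,"erase_box":0,"magnifier":0,"brass_weight":0,"tin":0,"bar_weight":0,"black_marker":0,"rubber_eraser":0}
for c in("scene","side"):
    p=viewer.read_camera(c);save(p,c+".png");cv2.imwrite("pics/"+c+"big.png",cv2.resize(cv2.imread("pics/"+c+".png"),(800,600),interpolation=cv2.INTER_CUBIC));print(c,np.array(p["T"])[:3,3])
    for l,z in H.items():
        for d in viewer.spot_point(p,l)[:4]:print(l,round(d["score"],2),np.round(d["point"],1),atz(p,d["point"],z))
```

```text
scene [-0.3988 -0.8432  0.6849]
rocker_raised 0.86 [316.6 221. ] [ 0.462  -0.4027  0.036 ]
rocker_raised 0.57 [333.6 183.6] [ 0.6413 -0.3574  0.036 ]
square_key_top 0.71 [247.3 177.9] [ 0.5531 -0.1409  0.034 ]
square_key_top 0.55 [211.7 270. ] [ 0.1956 -0.3019  0.034 ]
round_button_top 0.59 [319.6 196.2] [ 0.5683 -0.3544  0.034 ]
hold_box 0.9 [209.5 277.5] [ 0.2047 -0.2852  0.    ]
hold_box 0.79 [247.5 190.2] [ 0.5461 -0.1446  0.    ]
shutter_box 0.65 [318.6 203.9] [ 0.583  -0.3449  0.    ]
erase_box 0.64 [262.7 221.3] [ 0.4402 -0.2644  0.    ]
magnifier 0.86 [236.3 243.4] [ 0.3321 -0.2624  0.    ]
brass_weight 0.22 [319.4 194.8] [ 0.625 -0.325  0.   ]
tin 0.58 [292.7 252.7] [ 0.369  -0.3926  0.    ]
black_marker 0.63 [367.3 229. ] [ 0.5419 -0.4995  0.    ]
rubber_eraser 0.55 [276.5 212. ] [ 0.4937 -0.2712  0.    ]
rubber_eraser 0.39 [250.4 185.8] [ 0.5701 -0.1376  0.    ]
side [ 0.4209 -1.1639  0.4549]
rocker_raised 0.92 [286.8 242.6] [ 0.4623 -0.4069  0.036 ]
square_key_top 0.67 [322.4 187.2] [ 0.5598 -0.1406  0.034 ]
square_key_top 0.58 [154.3 219.1] [ 0.2007 -0.2938  0.034 ]
round_button_top 0.85 [348.7 229.2] [ 0.5845 -0.3555  0.034 ]
round_button_top 0.31 [324.3 198.8] [ 0.5558 -0.208   0.034 ]
lamp_box 0.86 [281.3 255.6] [ 0.4529 -0.3917  0.    ]
hold_box 0.97 [155.3 234.6] [ 0.1994 -0.2962  0.    ]
shutter_box 0.92 [345.  242.9] [ 0.5804 -0.3483  0.    ]
shutter_box 0.29 [324.3 198.3] [ 0.567  -0.1278 -0.    ]
shutter_box 0.27 [397.3 238.6] [ 0.6878 -0.3353  0.    ]
erase_box 0.94 [276.5 220.8] [ 0.4488 -0.2439  0.    ]
magnifier 0.89 [224.8 223.3] [ 0.3379 -0.251   0.    ]
brass_weight 0.88 [399.4 239.8] [ 0.6907 -0.3405  0.    ]
tin 0.64 [229.7 258.5] [ 0.3566 -0.398   0.    ]
bar_weight 0.94 [399.8 267.6] [ 0.6635 -0.4433  0.    ]
black_marker 0.62 [336.5 292.9] [ 0.5386 -0.516   0.    ]
rubber_eraser 0.65 [306.4 223.2] [ 0.5123 -0.2584  0.    ]
```

View pics/scenebig.png

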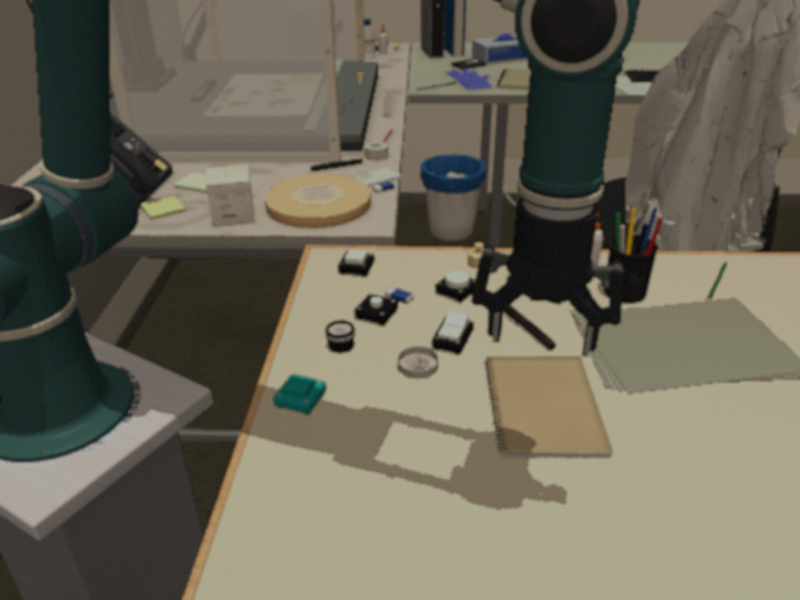

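View pics/sidebig.png

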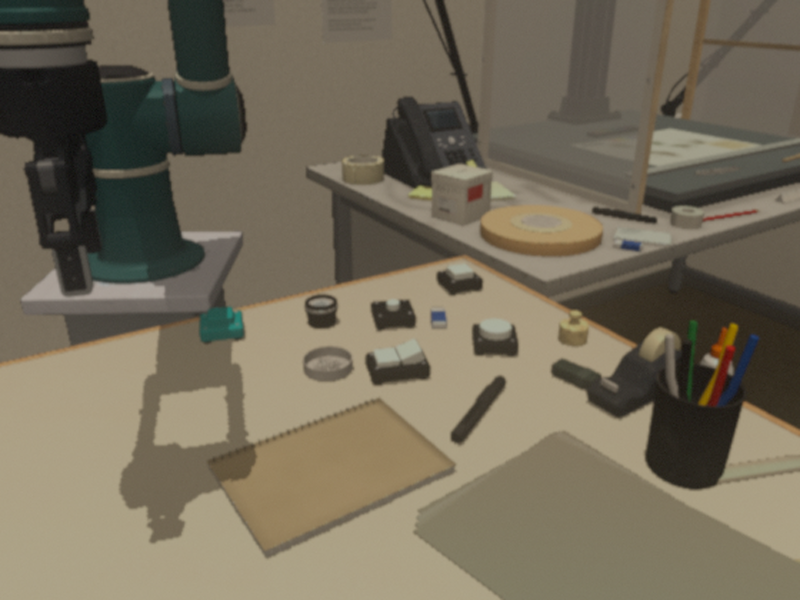

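The side view, in 800x600 pixels, shows these candidates:
- **Square key:** white on black at (460,272), chosen. The turquoise look-alike at (222,323) is rejected.
- **Round button:** large one at (494,330), chosen. The small erase button at (393,312) is not to be pressed.
- **Rocker:** (398,357), with its raised half on the right at (411,350).

I'll check these in a close crop.

Run:
```python
import cv2
i=cv2.imread("pics/side.png")[175:285,140:300+130]
cv2.imwrite("pics/crop1.png",cv2.resize(i,None,fx=2.7,fy=2.7,interpolation=cv2.INTER_CUBIC))
```

```text
(no output)
```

View pics/crop1.png

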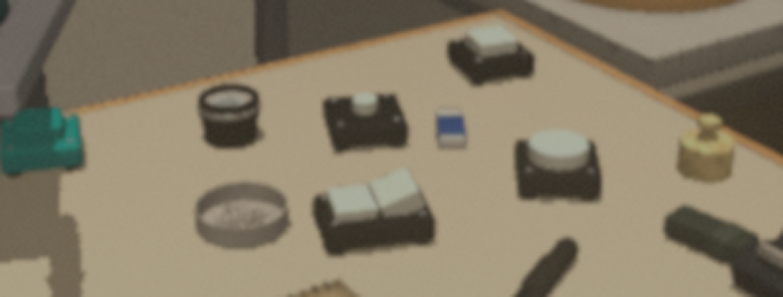

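Request:
step_arm --series '[0.045,-0.029,0,0,0.09,-0.058,0,0,0.135,-0.087,0,0,0.18,-0.116,0,0,0.225,-0.145,0,0,0.27,-0.174,0,0,0.315,-0.203,0,0,0.36,-0.23,0,0]' --gripper 0

```text
time: 2.6
tool_pos: [0.4692, -0.3278, 0.2316]
tcp_rot: [3.111, 0.435, 0.001]
wrist_force: [0.2, -0.6, -0.0]
width: -0.001
grip_force: 0.0
```

The crop confirms the choices. The rocker's raised (right) half is at (395,190), the white square key at (490,40), the large round button at (557,150) and erase at (365,103). Next is the wrist view.

```bash
cat >> h.py <<'E'
def wrist(n=None):
    s=monitor.read_state();p=viewer.read_camera("wrist")
    if n:save(p,n)
    return s,p
def watz(s,p,uv,z):
    K=np.array(p["intrinsics"]);a=np.array([uv[0]-K[0,2],uv[1]-K[1,2]])/K[0,0];t=np.hypot(*a)
    d=np.array([a[0]/t*np.sin(t),-a[1]/t*np.sin(t),-np.cos(t)])
    Rm=R.from_rotvec(s["tcp_rot"]).as_matrix();E=np.array(p["hand_eye"])
    o=Rm@E[:3,3]+s["tool_pos"];d=Rm@E[:3,:3]@d
    return o+d*(z-o[2])/d[2]
E
python3 - <<'E'
from h import *
np.set_printoptions(precision=4,suppress=True)
s,p=wrist("w1.png");print(s["tool_pos"],np.array(p["hand_eye"]).round(3).tolist(),p["intrinsics"][0])
cv2.imwrite("pics/w1big.png",cv2.resize(cv2.imread("pics/w1.png"),(800,600),interpolation=cv2.INTER_CUBIC))
for l,z in {"rocker_raised":.036,"square_key_top":.034,"round_button_top":.034,"lamp_box":0,"hold_box":0,"shutter_box":0,"erase_box":0}.items():
    for d in viewer.spot_point(p,l)[:3]:print(l,round(d["score"],2),np.round(d["point"],1),watz(s,p,d["point"],z))
E
```

```text
[ 0.4692 -0.3278  0.2316] [[-0.002, 0.95, 0.311, 0.081], [1.0, 0.002, -0.001, -0.0], [-0.001, 0.311, -0.95, -0.142], [0.0, 0.0, 0.0, 1.0]] [325.1923   0.     278.7479]
rocker_raised 0.92 [347.1 209.2] [ 0.4649 -0.4079  0.036 ]
square_key_top 0.61 [135.5  66.4] [ 0.5583 -0.1411  0.034 ]
square_key_top 0.47 [202.7 355.3] [ 0.2047 -0.2906  0.034 ]
round_button_top 0.95 [327.9  87.7] [ 0.5839 -0.3482  0.034 ]
lamp_box 0.56 [337.  216.2] [ 0.4442 -0.4097  0.    ]
hold_box 0.76 [147.8  69. ] [ 0.5589 -0.1419  0.    ]
shutter_box 0.58 [322.2  88.2] [ 0.585  -0.3464  0.    ]
erase_box 0.88 [222.6 180. ] [ 0.4502 -0.2643  0.    ]
erase_box 0.28 [327.7  85.4] [ 0.5901 -0.3515  0.    ]
```

View pics/w1big.png

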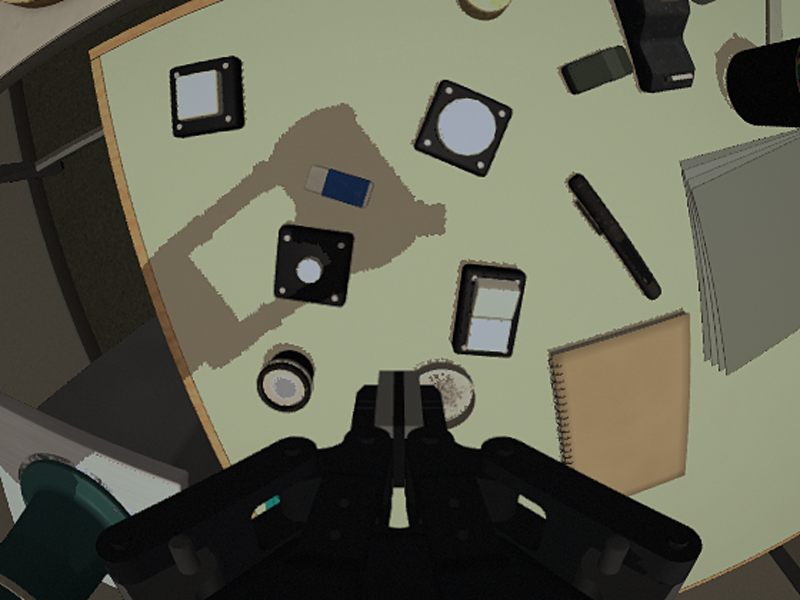

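The wrist view (800x600) shows:
- the rocker's V-line at (491,319), raised half above it at (496,297)
- the square key at (200,96)
- the large round button at (466,126)
- erase at (309,270)

Now I'll refine these from the white blobs.

Run:
```python
from h import *
np.set_printoptions(precision=4,suppress=True)
s,p=wrist()
im=p["image"];hs=cv2.cvtColor(im,cv2.COLOR_RGB2HSV)
m=((im.min(2)>150)&(im[...,2].astype(int)>=im[...,1].astype(int)-12)).astype(np.uint8)
for n,(u,v),z in [("rocker",(345,215),.032),("key",(140,67),.034),("round",(327,88),.034),("small",(216,189),.032)]:
    k=np.zeros_like(m);k[v-35:v+35,u-30:u+30]=1
    c,l,st,ce=cv2.connectedComponentsWithStats(m*k)
    for i in np.argsort(-st[1:,4])[:2]+1:
        ct=cv2.findContours((l==i).astype(np.uint8),0,2)[0][0]
        r=cv2.minAreaRect(ct);print(n,st[i],ce[i],watz(s,p,ce[i],z),"rect",np.array(r[1]),[watz(s,p,q,z)[:2].round(4).tolist() for q in cv2.boxPoints(r)])
a=watz(s,p,(343.7,223.3),.03);b=watz(s,p,(348,195.5),.04);print(a,b,b-a,np.degrees(np.arctan2((b-a)[1],(b-a)[0])))
```

```text
rocker [327 221  29  23 558] [340.9821 232.1165] [ 0.434  -0.4138  0.032 ] rect [27.0728 21.4257] [[0.4184, -0.4014], [0.4437, -0.395], [0.4495, -0.4261], [0.424, -0.4334]]
rocker [331 200  31  21 494] [345.8198 209.664 ] [ 0.461  -0.4101  0.032 ] rect [28.6998 18.922 ] [[0.4473, -0.3968], [0.4686, -0.3916], [0.4748, -0.424], [0.4532, -0.4298]]
key [122  48  27  32 711] [135.3502  64.0267] [ 0.5592 -0.1429  0.034 ] rect [29.6049 26.0768] [[0.5724, -0.1203], [0.5789, -0.1519], [0.5473, -0.1636], [0.54, -0.1324]]
round [ 305   67   40   39 1197] [324.7619  85.7143] [ 0.5828 -0.347   0.034 ] rect [38. 39.] [[0.5957, -0.3221], [0.6084, -0.3606], [0.5696, -0.372], [0.5573, -0.3331]]
round [333 111   3   3   7] [334.     112.2857] [ 0.5589 -0.3642  0.034 ] rect [2. 2.] [[0.5579, -0.3634], [0.5599, -0.3628], [0.5606, -0.3648], [0.5585, -0.3654]]
small [207 180  16  16 198] [214.2677 187.4141] [ 0.4462 -0.2631  0.032 ] rect [15. 15.] [[0.4522, -0.2534], [0.4565, -0.2696], [0.4401, -0.2734], [0.4356, -0.2571]]
[ 0.4444 -0.4138  0.03  ] [ 0.4788 -0.4048  0.04  ] [0.0344 0.009  0.01  ] 14.737272848089226
```

Request:
step_arm --series '[-0.013,0.038,0.03,0,-0.026,0.076,0.06,0,-0.026,0.076,0.11,0,-0.026,0.076,0.15,0,-0.026,0.076,0.175,0,-0.026,0.076,0.18,0,-0.026,0.076,0.18,0]' --gripper 0

```text
time: 3.92
tool_pos: [0.4639, -0.4102, 0.0517]
tcp_rot: [3.111, 0.433, 0.0]
wrist_force: [0.1, 0.8, 1.4]
width: 0.004
grip_force: 0.0
```

Run:
```python
from h import *
s,p=wrist("w2.png");print(s["tool_pos"],s["wrist_force"])
p=viewer.read_camera("side");save(p,"s2.png")
a=cv2.imread("pics/w2.png")[120:320,140:420];b=cv2.imread("pics/s2.png")[190:290,220:360]
cv2.imwrite("pics/c2.png",np.hstack([cv2.resize(a,(400,286)),cv2.resize(b,(400,286))]))
```

```text
[ 0.46388223 -0.41021005  0.05172695] [0.08386966 0.7857382  1.38497642]
```

View pics/c2.png

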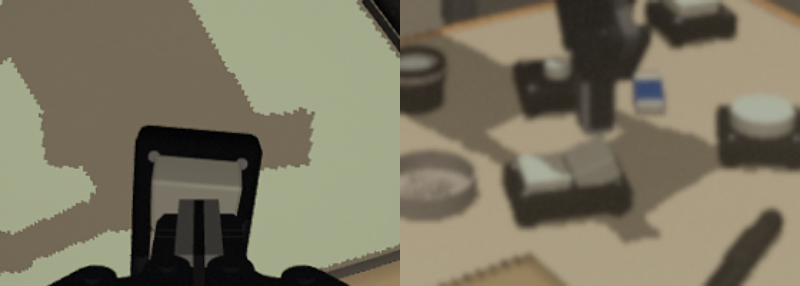

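The fingertips are centred over the raised half: tip at about (198,200) in the left crop, with the rocker spanning columns 150–243. I'll press now.

Request:
step_arm --series '[0.002,0,0.008,0,0.002,0,0.013,0,0.002,0,0.016,0,0.002,0,0.019,0,0.002,0,0.021,0,0.002,0,0.0225,0,0.002,0,0.0225,0]'

```text
time: 4.9
tool_pos: [0.4663, -0.4091, 0.0299]
tcp_rot: [3.111, 0.435, 0.0]
wrist_force: [-0.3, 1.6, 8.1]
width: 0.001
grip_force: 3.9
```

Request:
step_arm --series '[0,0,0.001,0,0,0,0.002,0,0,0,0.002,0]'

```text
time: 5.28
tool_pos: [0.4663, -0.4092, 0.0297]
tcp_rot: [3.111, 0.435, 0.0]
wrist_force: [-3.8, 4.7, 17.4]
width: -0.001
grip_force: 8.9
```

The rocker is on its hard stop, with force rising and no more travel. I'll lift and verify.

Request:
step_arm --series '[0,0,-0.01,0,0,0,-0.05,0,0,0,-0.1,0,-0.02,-0.04,-0.12,0,-0.04,-0.09,-0.13,0,-0.04,-0.09,-0.13,0]'

```text
time: 6.02
tool_pos: [0.3998, -0.3302, 0.1561]
tcp_rot: [-3.109, -0.436, 0.004]
wrist_force: [0.9, -0.7, -0.2]
width: 0.002
grip_force: 0.0
```

Run:
```python
from h import *
np.set_printoptions(precision=4,suppress=True)
s,p=wrist("w3.png");print(s["tool_pos"],s["tcp_rot"])
q=viewer.read_camera("side");save(q,"s3.png")
for l,z in {"square_key_top":.034,"round_button_top":.034,"lamp_box":0,"erase_box":0}.items():
    for d in viewer.spot_point(p,l)[:2]:print(l,round(d["score"],2),np.round(d["point"],1),watz(s,p,d["point"],z))
    for d in viewer.spot_point(q,l)[:2]:print("side",l,round(d["score"],2),np.round(d["point"],1),atz(q,d["point"],z))
a=cv2.imread("pics/w3.png");b=cv2.imread("pics/s3.png")[210:290,230:342]
cv2.imwrite("pics/c3.png",np.hstack([cv2.resize(a,(400,300)),cv2.resize(b,(400,300),interpolation=2)]))
```

```text
[ 0.3998 -0.3302  0.1561] [-3.1087 -0.4356  0.0038]
square_key_top 0.53 [198.4 362.1] [ 0.1972 -0.2929  0.034 ]
side square_key_top 0.67 [322.2 187.8] [ 0.5589 -0.1442  0.034 ]
side square_key_top 0.59 [152.3 217.5] [ 0.1951 -0.2861  0.034 ]
round_button_top 0.71 [361.4   1.1] [ 0.5874 -0.3469  0.034 ]
round_button_top 0.71 [372.5 174.1] [ 0.4488 -0.3989  0.034 ]
side round_button_top 0.51 [345.6 229.8] [ 0.5781 -0.3578  0.034 ]
lamp_box 0.72 [375.6 174.3] [ 0.4458 -0.4136  0.    ]
side lamp_box 0.92 [280.7 257.5] [ 0.4515 -0.3986  0.    ]
side lamp_box 0.47 [333.8 293. ] [ 0.5341 -0.516   0.    ]
erase_box 0.82 [224.8 128.4] [ 0.4477 -0.2649  0.    ]
side erase_box 0.8 [276.1 222. ] [ 0.4477 -0.2497  0.    ]
side erase_box 0.41 [303.6 225.2] [ 0.5055 -0.2676  0.    ]
```

View pics/c3.png

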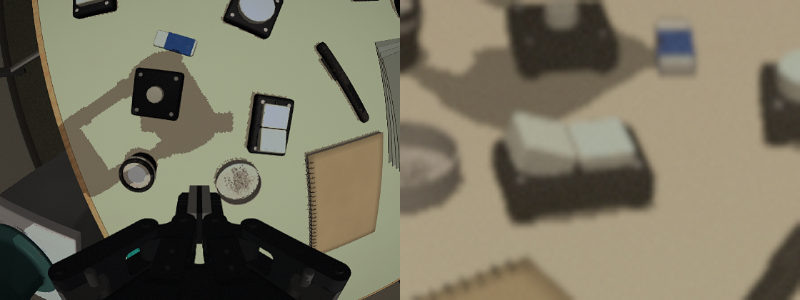

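The rocker is over: right half level, left half raised, at (600,140) and (540,140) in the side crop. The box has not moved. Next is the square key.

Request:
step_arm --series '[0.041,-0.0275,0,0,0.082,-0.055,0,0,0.123,-0.0825,0,0,0.164,-0.11,0,0,0.204,-0.1375,0,0,0.204,-0.1375,0.05,0,0.204,-0.1375,0.09,0,0.204,-0.1375,0.1,0]'

```text
time: 7.52
tool_pos: [0.5588, -0.1441, 0.0533]
tcp_rot: [-3.108, -0.435, 0.01]
wrist_force: [-1.6, -0.0, 0.2]
width: 0.002
grip_force: 0.0
```

Run:
```python
from h import *
s,p=wrist("w4.png");print(s["tool_pos"],s["wrist_force"])
p=viewer.read_camera("side");save(p,"s4.png")
a=cv2.imread("pics/w4.png")[120:330,140:420];b=cv2.imread("pics/s4.png")[150:220,275:373]
cv2.imwrite("pics/c4.png",np.hstack([cv2.resize(a,(400,300)),cv2.resize(b,(400,300))]))
```

```text
[ 0.55876997 -0.14412656  0.05330209] [-1.591029   -0.03172264  0.22101265]
```

View pics/c4.png

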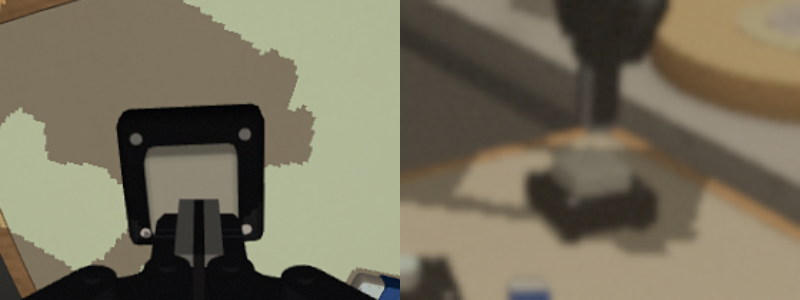

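The tip at (198,200) is about 2 mm from the white key's centre column (key spans 147–240). Pressing.

Request:
step_arm --series '[0,0,0.01,0,0,0,0.016,0,0,0,0.02,0,0,0,0.023,0,0,0,0.026,0,0,0,0.0285,0,0,0,0.03,0,0,0,0.03,0]'

```text
time: 8.62
tool_pos: [0.5615, -0.1452, 0.0267]
tcp_rot: [3.111, 0.435, 0.0]
wrist_force: [-0.8, -0.9, 0.5]
width: 0.003
grip_force: 0.4
```

Request:
step_arm --series '[0,0,0.001,0,0,0,0.002,0,0,0,0.003,0,0,0,0.003,0]'

```text
time: 9.12
tool_pos: [0.5616, -0.1452, 0.0259]
tcp_rot: [3.111, 0.435, 0.0]
wrist_force: [-6.0, 1.7, 14.8]
width: 0.001
grip_force: 7.4
```

Fully in: hard stop at 26 mm with 15 N. I'll lift and go to the shutter, hovering above it.

Request:
step_arm --series '[0,0,-0.01,0,0,0,-0.05,0,0,0,-0.095,0,-0.008,0.05,-0.095,0,-0.017,0.1,-0.095,0,-0.026,0.15,-0.095,0,-0.035,0.202,-0.095,0,-0.035,0.202,-0.095,0]'

```text
time: 10.12
tool_pos: [0.5831, -0.3528, 0.1186]
tcp_rot: [3.111, 0.429, 0.001]
wrist_force: [-0.2, 0.7, 0.0]
width: -0.003
grip_force: 0.0
```

Request:
step_arm --series '[0,0,0.04,0,0,0,0.06,0,0,0,0.06,0]'

```text
time: 10.5
tool_pos: [0.581, -0.3468, 0.0559]
tcp_rot: [-3.107, -0.436, 0.007]
wrist_force: [0.2, 0.3, 0.1]
width: 0.002
grip_force: 0.0
```

Run:
```python
from h import *
s,p=wrist("w5.png");print(s["tool_pos"],s["wrist_force"])
q=viewer.read_camera("side");save(q,"s5.png")
a=cv2.imread("pics/w5.png")[120:330,140:420];b=cv2.imread("pics/s5.png")[165:263,280:411]
cv2.imwrite("pics/c5.png",np.hstack([cv2.resize(a,(400,300)),cv2.resize(b,(400,300))]))
```

```text
[ 0.58104626 -0.34676801  0.05587742] [0.16059785 0.30916357 0.06766653]
```

View pics/c5.png

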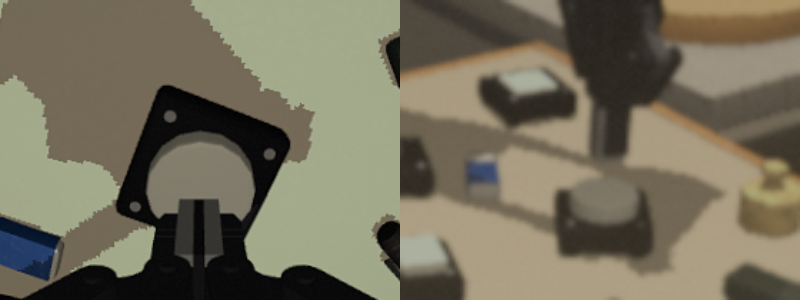

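The tip at (198,200) lies over the round button, which is centred at about (200,190). In the side view at (527,80) the square key sits low (in). Pressing the shutter.

Request:
step_arm --series '[0,0,0.012,0,0,0,0.018,0,0,0,0.022,0,0,0,0.026,0,0,0,0.029,0,0,0,0.032,0,0,0,0.034,0,0,0,0.034,0]'

```text
time: 11.6
tool_pos: [0.5831, -0.3491, 0.026]
tcp_rot: [3.111, 0.435, -0.0]
wrist_force: [-3.7, 2.0, 7.3]
width: 0.004
grip_force: 3.9
```

Request:
step_arm --series '[0,0,0.001,0,0,0,0.002,0,0,0,-0.01,0,0,0,-0.05,0,0,0,-0.1,0,0,0,-0.15,0,-0.04,0,-0.19,0,-0.04,0,-0.19,0]'

```text
time: 12.6
tool_pos: [0.5454, -0.3624, 0.2201]
tcp_rot: [3.105, 0.431, 0.009]
wrist_force: [0.0, -0.1, -1.1]
width: -0.002
grip_force: 0.0
```

Run:
```python
from h import *
np.set_printoptions(precision=4,suppress=True)
s,p=wrist("w6.png");print(s["tool_pos"],s["wrist_force"])
q=viewer.read_camera("side");save(q,"s6.png")
a=cv2.imread("pics/w6.png");b=cv2.imread("pics/s6.png")[160:300,205:392]
cv2.imwrite("pics/c6.png",np.hstack([cv2.resize(a,(300,225)),cv2.resize(b,(300,225))]) if 0 else cv2.resize(b,(800,600),interpolation=2))
for l in "lamp_box","hold_box","shutter_box","erase_box","rubber_eraser","tin":
    for d in viewer.spot_point(q,l)[:2]:print(l,round(d["score"],2),atz(q,d["point"],0))
```

```text
[ 0.5454 -0.3624  0.2201] [ 0.0257 -0.0607 -1.1307]
lamp_box 0.95 [ 0.4494 -0.4006  0.    ]
lamp_box 0.66 [ 0.5959 -0.2924  0.    ]
hold_box 0.63 [ 0.2052 -0.2978  0.    ]
hold_box 0.6 [ 0.5656 -0.1414  0.    ]
shutter_box 0.87 [ 0.5822 -0.3467  0.    ]
shutter_box 0.31 [ 0.4664 -0.3468  0.    ]
erase_box 0.68 [ 0.4448 -0.2324  0.    ]
tin 0.96 [ 0.3584 -0.3966  0.    ]
```

View pics/c6.png

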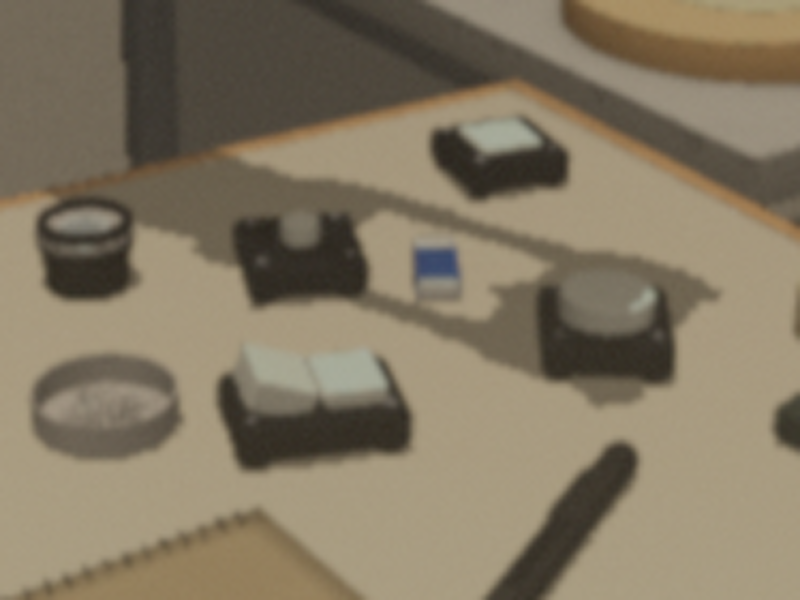

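The final view shows the rocker over (right half level, at (350,375)), the square key in (500,135), and the round button up again (605,295). The small button is up (300,228) and everything is in place. Handing in.

```bash
python3 -c "
from h import *
print(job.finish_job())"
```

```text
the job is handed in; nothing more can be done
None
```

I pressed the lamp rocker fully over, then the square key fully in, then the shutter fully down and let it come up; the last picture shows the erase button up and the boxes where they started, and the job is handed in (it returned no verdict).

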